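Find and open the free vent flap

TASK

Three of the four blue vent flaps in the top of the white power console are blocked from below and one is free: with the fingertips, press lightly near the edge of one after another until you find the one that rocks, without forcing the blocked ones. Then push that flap wide open, close to its stop, so that it stands steeply and the hot console can vent. Leave everything else on the console and the bench undisturbed.

Things in the scene. Friction and masses are not known exactly. Their poses are not given: they have to be found in the camera images.
- console: White sheet-metal console fixed on the bench, top at 75 mm; origin on its underside, x away from the robot, y left along the row of flaps. Reaches x -75..75, y -285..265 mm. Four identical blue vent flaps lie flush in its top at x 0, y -165, -65, 35, 135 mm, each over a well 70 mm deep. A fixed steel eyebolt 45 mm high stands on the top at y -250 mm.
- flap1_pivot (a point): Centre of flap 1 (rightmost seen from the robot), 2.5 mm below its upper face. Blue slotted steel plate 96 mm (x) by 84 mm (y), 5 mm thick, in an opening 100 x 88 mm. It pivots about the line through this point along the console's y: one half sinks into the well as the other rises. The point stays put; its axes turn with the flap.
- flap1 (a joint): Angle of flap 1, rad: 0 shut, positive when the half nearer the robot is down, negative when the far half is; stops at -1.2 and 1.2. All have play of up to 0.035. Three flaps are blocked below and give no more; one, differing each time, turns freely both ways against 0.06 N m of friction (2 N near its edge) and stays where left.
- flap2_pivot (a point): Centre of flap 2 (second from the right seen from the robot), 2.5 mm below its upper face. Blue slotted steel plate 96 mm (x) by 84 mm (y), 5 mm thick, in an opening 100 x 88 mm. It pivots about the line through this point along the console's y: one half sinks into the well as the other rises. The point stays put; its axes turn with the flap.
- flap2 (a joint): Angle of flap 2, rad: 0 shut, positive when the half nearer the robot is down, negative when the far half is; stops at -1.2 and 1.2. All have play of up to 0.035. Three flaps are blocked below and give no more; one, differing each time, turns freely both ways against 0.06 N m of friction (2 N near its edge) and stays where left.
- flap3_pivot (a point): Centre of flap 3 (second from the left seen from the robot), 2.5 mm below its upper face. Blue slotted steel plate 96 mm (x) by 84 mm (y), 5 mm thick, in an opening 100 x 88 mm. It pivots about the line through this point along the console's y: one half sinks into the well as the other rises. The point stays put; its axes turn with the flap.
- flap3 (a joint): Angle of flap 3, rad: 0 shut, positive when the half nearer the robot is down, negative when the far half is; stops at -1.2 and 1.2. All have play of up to 0.035. Three flaps are blocked below and give no more; one, differing each time, turns freely both ways against 0.06 N m of friction (2 N near its edge) and stays where left.
- flap4_pivot (a point): Centre of flap 4 (leftmost seen from the robot), 2.5 mm below its upper face. Blue slotted steel plate 96 mm (x) by 84 mm (y), 5 mm thick, in an opening 100 x 88 mm. It pivots about the line through this point along the console's y: one half sinks into the well as the other rises. The point stays put; its axes turn with the flap.
- flap4 (a joint): Angle of flap 4, rad: 0 shut, positive when the half nearer the robot is down, negative when the far half is; stops at -1.2 and 1.2. All have play of up to 0.035. Three flaps are blocked below and give no more; one, differing each time, turns freely both ways against 0.06 N m of friction (2 N near its edge) and stays where left.
- wax: yellow wax block, 70 x 40 x 30 mm, standing on the plain left-hand end of the console's top; origin at its underside. Not to be disturbed.
- bottle: white plastic bottle, 52 mm across, 150 mm high, on the bench behind the console; origin at its underside. Not to be disturbed.
- vase: green glass vase, 90 mm across, 90 mm high, on the bench behind the console; origin at its underside. Not to be disturbed.
- cup: steel cup, 70 mm across, 70 mm high, on the bench behind the console; origin at its underside. Not to be disturbed.
- jacks: glassworker's steel jacks with wooden tips, 200 mm long, 10 mm high, lying in front of the console; origin at its underside. Not to be disturbed.
- paddle: wooden paddle, 215 mm long, 12 mm high, lying in front of the console; origin at its underside. Not to be disturbed.
- wrench: steel wrench lying on the bench to the right of the console; origin at its underside. Not to be disturbed.

How it is judged:
On the way:
1. a flap is rocked by the fingers pushing on it ((((value of joint flap1 above 0.1 rad or value of joint flap1 below -0.1 rad) and contact force between the fingers and console above 0.2 N) or ((value of joint flap2 above 0.1 rad or value of joint flap2 below -0.1 rad) and contact force between the fingers and console above 0.2 N) or ((value of joint flap3 above 0.1 rad or value of joint flap3 below -0.1 rad) and contact force between the fingers and console above 0.2 N) or ((value of joint flap4 above 0.1 rad or value of joint flap4 below -0.1 rad) and contact force between the fingers and console above 0.2 N))), for 0.05 s.
At the end, for the whole second after the job is handed in: One flap stands open by more than 0.9 rad either way (its stop is at 1.2) and at rest; the other three are shut within 0.08 rad ((((value of joint flap1 above 0.9 rad or value of joint flap1 below -0.9 rad) and velocity of joint flap1 between -0.05 and 0.05 rad/s and not (value of joint flap2 above 0.08 rad or value of joint flap2 below -0.08 rad) and not (value of joint flap3 above 0.08 rad or value of joint flap3 below -0.08 rad) and not (value of joint flap4 above 0.08 rad or value of joint flap4 below -0.08 rad)) or ((value of joint flap2 above 0.9 rad or value of joint flap2 below -0.9 rad) and velocity of joint flap2 between -0.05 and 0.05 rad/s and not (value of joint flap1 above 0.08 rad or value of joint flap1 below -0.08 rad) and not (value of joint flap3 above 0.08 rad or value of joint flap3 below -0.08 rad) and not (value of joint flap4 above 0.08 rad or value of joint flap4 below -0.08 rad)) or ((value of joint flap3 above 0.9 rad or value of joint flap3 below -0.9 rad) and velocity of joint flap3 between -0.05 and 0.05 rad/s and not (value of joint flap1 above 0.08 rad or value of joint flap1 below -0.08 rad) and not (value of joint flap2 above 0.08 rad or value of joint flap2 below -0.08 rad) and not (value of joint flap4 above 0.08 rad or value of joint flap4 below -0.08 rad)) or ((value of joint flap4 above 0.9 rad or value of joint flap4 below -0.9 rad) and velocity of joint flap4 between -0.05 and 0.05 rad/s and not (value of joint flap1 above 0.08 rad or value of joint flap1 below -0.08 rad) and not (value of joint flap2 above 0.08 rad or value of joint flap2 below -0.08 rad) and not (value of joint flap3 above 0.08 rad or value of joint flap3 below -0.08 rad)))); the robot touches nothing.
It fails at once if the console or a flap is pushed with more than 60 N (contact force between any of the arm, the fingers and console above 60 N).
It fails at once if another thing is moved more than 20 mm, or lifted (distance of any of wax, bottle, vase, cup, jacks, paddle, wrench from where it was at the start of the episode above 0.02 m).
It fails at once if a standing thing is tipped over (angle between any of bottle, vase, cup, wax's own z axis and vertical above 0.3 rad).
It also fails if it takes over 42 s, if anything falls off the work surface, if the arm or the gripper's body presses on something with over 40 N, if the wrist force passes 120 N, or if a joint passes its speed limit or range.

ROBOT

A 6-joint arm with a two-finger parallel gripper is mounted at the origin on the work surface. World frame = base frame: x ahead of the robot, y to its left, z up, the work surface at z = 0. Lengths are in m, angles in rad, forces in N, time in s.
With the tool pointing down it reaches from about 0.3 to 0.775 m from the base axis. Payload 14.6 kg.
Tool frame: the origin (TCP) lies on the centre line of the jaws, within the pads' length; the fingertips stand ctrl.tcp_to_tips ahead of it and the grasp point (between the pads) lies 2 mm behind it (ctrl.tcp_to_tips is the distance from the TCP to the fingertips, in m); z points along the fingers, y is the line along which they close (so a half turn about z gives the same grasp; the last joint's range is limited). The gripper opens to 94 mm and grips with 3 to 60 N. Pads are 16 mm wide; open, the fingers measure 119 mm over their backs; the gripper's body (75 mm by 177 mm) begins 78 mm behind the grasp point.
Start: joints at [1.181, 0.3, 1.521, -0, 1.321, -0.067], TCP at [0.174, 0.522, 0.222] pointing down, gripper open.
Joint ranges: [-3.03, 3.03], [-0.79, 2.21], [0.23, 2.52], [-1.04, 4.18], [0, 3.07], [-2.55, 2.55]. Speed limits (rad/s): [2.22, 2.22, 2.57, 3.14, 3.14, 3.14].

INTERFACE

Orientations are given as [roll, pitch, yaw] about the fixed x, y, z axes, in that order (R = Rz(yaw) Ry(pitch) Rx(roll)).
In Python, from station import telemetry, viewer, hand_in, ctrl gives the robot as it stands.
- The arm moves only by the tool step_arm, never from a script. Its argument "plan" is a list of rows, each an object of numbers: "dx", "dy", "dz": the shift along the tool's x, y, z scaled (see below); "rx", "ry", "rz": the turn, a rotation vector about the tool's x, y, z scaled (see below); "claw": the closure, from 0 (fully open) to 1 (shut). In form: [{"dx": .., "dy": .., "dz": .., "rx": .., "ry": .., "rz": .., "claw": ..}, ...]. A call has 1 to 10 rows; each row shifts and turns the commanded pose from where the row before left it, along the tool's axes as they then stand; what a row does not reach is not made up. The controller multiplies each number of a shift by 0.1 m and each number of a turn by 90 degrees. A row lasts 1/10 s, in which the tool goes at most 50 mm and 8.59 degrees, less where a joint would pass 70% of its speed; a pose out of reach is approached as far as the arm can. A call with a number of a shift or a turn outside -1 to 1 is refused whole. A call with a gripper value outside its range is refused whole. The fingers move at their own pace and stop on an object; "grip_force" is the grip in N (left out, the last holds). Time passes only in rows, so rows that do not move let the fingers close. It gives the time, the measured TCP pose, the force, the opening and the grip force at its end, in the units of the state.
- telemetry.get_obs(): the state, without advancing time (a new reading comes with each control period).
- viewer.camera(name): name is "scene" or "top" or "wrist"; returns a dict with "img" (384x512x3 uint8, red, green, blue), "z_map" (384x512 float32, m along the optical axis (not along the pixel's ray), 0 where there is no reading), "fx", "fy", "cx", "cy" (pixels), "R" (3x3) and "t" (3): a world point X has camera coordinates R X + t; the wrist camera has in their place "tool_from_camera" (4x4, takes a point from camera to tool coordinates, whose origin is the TCP and whose axes are the flange's). Camera axes: x right, y down, z forward; pixel columns grow to the right and rows downward; lengths in m; the calibration is good to about 2 mm. A picture is of the moment at which its call begins: read the wrist's pose just before it.
- hand_in(): hands the job in; it is judged then, once.
Trained networks look in a picture, given as the dict that the camera call returned (one of the last four; its "shot" number tells which), for a name from the list of things; names that differ only in an ending like _2 or _b are one class to them, and where a whole thing is asked for, a point or a joint stands for the part that bears it (a point fixed in the world has none). Each returns a list of dicts, best first, with "score" (0 to 1); they miss things now and then, are a little off and sometimes report something else, mostly with a low value. They report only what shows in the picture. A call takes as long as a camera call.
- viewer.recognise(target, picture): "rect" ([left, top, right, bottom] in pixels, round what is visible of it).
The state is a dict: "time_s": time; "qpos": joint angles; "joint_vel": joint speeds; "tau": joint torques, N m; "ee_pos": TCP position; "eef_rot": TCP orientation; "force": force on the tool from outside, world axes, zero at the start; "moment": the same for the moment, N m; "grip_width": finger opening in m; "grip_force": force on a finger pad.
Only numpy, scipy, OpenCV 4.12 (cv2) and the standard library are available. Lean on these libraries where they do the work, as an engineer would, in place of code of your own. Each camera call takes 0.05 s, during which the arm holds its last target. There are 200 camera calls.

## Working session

There is one attempt and no reset: what is moved stays moved. The work goes in short steps, Python scripts to look and compute and a tool call to move; the robot and the scene stay as the last step left them, time stands still between calls to the robot, and variables do not carry over. Pictures are saved under pics/ and viewed, at most 10 in all, crops included, and the job is handed in when it is done.

Besides the shell and the picture viewer there is one more tool, called after "Call:" in YAML: its name, and indented under it one key for each argument. step_arm: Moves the arm, as the interface text tells. Shifts and turns lie within -1 to 1; 1 stands for 0.1 m of shift or 90 degrees of turn. Its arguments: {"type":"object","properties":{"plan":{"type":"array"},"grip_force":{"type":"number"}},"required":["plan"]}

```bash
mkdir -p pics; cat > h.py <<'E'
from station import telemetry, viewer, hand_in, ctrl
import numpy as np, cv2
def back(c,u,v,z):
    p=np.array([(u-c['cx'])*z/c['fx'],(v-c['cy'])*z/c['fy'],z]); return np.array(c['R']).T@(p-np.array(c['t']))
E
python3 - <<'E'
from h import *
o=telemetry.get_obs(); print(o, ctrl.tcp_to_tips)
ims=[]
for n in ('top','scene'):
    c=viewer.camera(n); ims.append(c['img'])
    cv2.imwrite(f'pics/{n}.png',c['img'][:,:,::-1])
    for t in ['flap1_pivot','console','wax','bottle','vase','cup','jacks','paddle','wrench']:
        for r in viewer.recognise(t,c)[:5]:
            l,a,b,d=r['rect'];u,v=(l+b)/2,(a+d)/2
            z=c['z_map'][int(v),int(u)]
            print(n,t,round(r['score'],2),np.round(r['rect']),back(c,u,v,z).round(3))
E
```

```text
{'time_s': 0.0, 'qpos': array([ 1.18141136e+00,  3.00483348e-01,  1.52163761e+00, -3.22789850e-05,
        1.32070005e+00, -6.65670428e-02]), 'joint_vel': array([ 0.00091847, -0.00039149,  0.0017222 ,  0.00059611,  0.00164246,
        0.0002848 ]), 'tau': array([-1.68462971e-03, -5.31800365e+01, -3.52740633e+01,  7.07458332e-02,
        2.43849680e-02,  8.50221397e-06]), 'ee_pos': array([0.1743737 , 0.52134474, 0.22185569]), 'eef_rot': array([-3.14036494e+00, -5.05120940e-05,  2.81878270e+00]), 'force': array([0.20034633, 0.64165186, 0.4801975 ]), 'moment': array([-0.01699727,  0.05905297, -0.02583667]), 'grip_force': 0.0, 'grip_width': 0.09388681908878252} 0.017
top flap1_pivot 0.61 [290. 179. 328. 221.] [ 0.537 -0.139  0.08 ]
top console 0.7 [122. 167. 360. 237.] [0.529 0.018 0.077]
top wax 0.9 [134. 178. 152. 210.] [0.538 0.242 0.104]
top bottle 0.86 [145. 110. 171. 140.] [0.702 0.217 0.102]
top vase 0.66 [286. 126. 322. 161.] [ 0.67  -0.126  0.088]
top vase 0.32 [143. 106. 174. 139.] [0.708 0.216 0.104]
top cup 0.61 [204. 111. 235. 141.] [0.732 0.082 0.007]
top jacks 0.72 [258. 2
[... 196 characters left out ...]
200.] [ 0.533 -0.136  0.075]
scene flap1_pivot 0.33 [180. 158. 245. 175.] [ 0.374 -0.119  0.003]
scene console 0.62 [167. 149. 371. 234.] [0.575 0.005 0.066]
scene console 0.18 [295. 217. 321. 250.] [0.701 0.083 0.012]
scene wax 0.92 [338. 150. 363. 179.] [0.56  0.243 0.102]
scene wax 0.25 [176. 158. 246. 178.] [ 0.372 -0.123 -0.003]
scene bottle 0.62 [353. 190. 376. 241.] [0.737 0.216 0.089]
scene cup 0.69 [295. 216. 322. 250.] [0.701 0.084 0.013]
scene jacks 0.85 [179. 158. 245. 178.] [ 0.374 -0.12  -0.001]
scene paddle 0.55 [282. 143. 350. 158.] [0.379 0.212 0.007]
scene paddle 0.17 [179. 160. 247. 178.] [ 0.38  -0.118 -0.   ]
scene wrench 0.71 [137. 196. 171. 245.] [ 0.55  -0.313  0.003]
```

View pics/top.png

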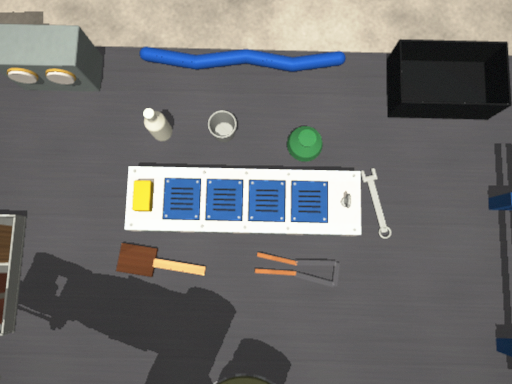

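View pics/scene.png

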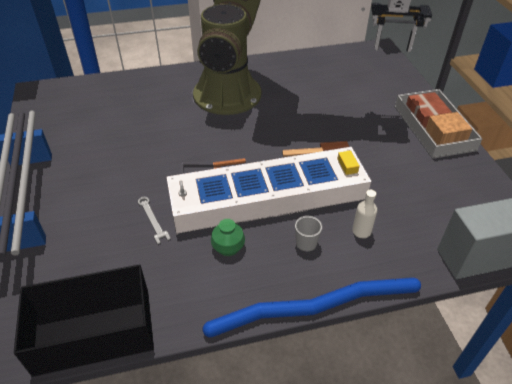

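The top picture shows the flaps in a row at about (310,202), (267,201), (224,200) and (182,199), with the eyebolt at (347,200) and the wax at (143,195). I'll measure the flap centres and the row's yaw.

```bash
python3 - <<'E'
from h import *
c=viewer.camera('top')
hsv=cv2.cvtColor(c['img'],cv2.COLOR_RGB2HSV)
m=cv2.inRange(hsv,(100,120,40),(125,255,255)); m[:168]=0; m[235:]=0; m[:,:125]=0; m[:,362:]=0
m=cv2.morphologyEx(m,cv2.MORPH_CLOSE,np.ones((5,5)))
n,lab,st,ce=cv2.connectedComponentsWithStats(m)
P=[]
for i in range(1,n):
    if st[i,4]<500: continue
    l,a,w,h=st[i,:4]; u,v=l+(w-1)/2,a+(h-1)/2
    z=np.median(c['z_map'][lab==i]); p=back(c,u,v,z); P.append(p); print(st[i],p.round(4), (w*z/c['fx']).round(3),(h*z/c['fy']).round(3))
P=np.array(sorted(P,key=lambda p:p[1]))
print('yaw',np.arctan2(-(P[3]-P[0])[0],(P[3]-P[0])[1]),P.mean(0))
yaw=np.arctan2(-(P[3]-P[0])[0],(P[3]-P[0])[1]);R=np.array([[np.cos(yaw),-np.sin(yaw)],[np.sin(yaw),np.cos(yaw)]])
o=P.mean(0)[:2]-R@[0,-.015]; print('origin',o)
for i,y in enumerate([-.165,-.065,.035,.135]): print(i+1,'c',(o+R@[0,y]).round(4),'near',(o+R@[-.038,y]).round(4))
E
```

```text
[ 163  179   38   41 1428] [0.5326 0.1583 0.0739] 0.089 0.096
[ 206  179   37   41 1434] [0.535  0.0584 0.0743] 0.087 0.096
[ 249  180   36   41 1444] [ 0.535  -0.0415  0.074 ] 0.085 0.096
[ 291  181   36   41 1421] [ 0.535  -0.1401  0.0742] 0.085 0.096
yaw 0.008192652781455223 [0.53440177 0.00875815 0.07405977]
origin [0.53427888 0.02375765]
1 c [ 0.5356 -0.1412] near [ 0.4976 -0.1415]
2 c [ 0.5348 -0.0412] near [ 0.4968 -0.0416]
3 c [0.534  0.0588] near [0.496  0.0584]
4 c [0.5332 0.1588] near [0.4952 0.1584]
```

Call:
step_arm:
  plan:
    - {"rz": -0.07,"claw": 1}
    - {"rz": -0.07,"claw": 1}
    - {"rz": -0.07,"claw": 1}
    - {"dx": -0.2,"dy": -0.2,"claw": 1}
    - {"dx": -0.3,"dy": -0.34,"claw": 1}
    - {"dx": -0.3,"dy": -0.34,"claw": 1}
    - {"dx": -0.3,"dy": -0.34,"claw": 1}
    - {"dx": -0.3,"dy": -0.34,"claw": 1}
    - {"dx": -0.3,"dy": -0.34,"claw": 1}
    - {"dx": -0.3,"dy": -0.34,"claw": 1}
  grip_force: 5

```text
$.plan[0]: bad value
```

Call:
step_arm:
  plan:
    - {"dx": -0.3,"dy": -0.34,"claw": 1}
    - {"dx": -0.3,"dy": -0.34,"claw": 1}
    - {"dx": -0.3,"dy": -0.34,"claw": 1}
    - {"dx": -0.2,"dy": -0.2,"claw": 1}
    - {"claw": 1}
    - {"claw": 1}
    - {"claw": 1}

```text
$.plan[0]: bad value
```

Call:
step_arm:
  plan:
    - {"dx": 0,"dy": 0,"dz": 0,"rx": 0,"ry": 0,"rz": -0.07,"claw": 1}
    - {"dx": 0,"dy": 0,"dz": 0,"rx": 0,"ry": 0,"rz": -0.07,"claw": 1}
    - {"dx": 0,"dy": 0,"dz": 0,"rx": 0,"ry": 0,"rz": -0.07,"claw": 1}
    - {"dx": -0.2,"dy": -0.2,"dz": 0,"rx": 0,"ry": 0,"rz": 0,"claw": 1}
    - {"dx": -0.3,"dy": -0.34,"dz": 0,"rx": 0,"ry": 0,"rz": 0,"claw": 1}
    - {"dx": -0.3,"dy": -0.34,"dz": 0,"rx": 0,"ry": 0,"rz": 0,"claw": 1}
    - {"dx": -0.3,"dy": -0.34,"dz": 0,"rx": 0,"ry": 0,"rz": 0,"claw": 1}
    - {"dx": -0.3,"dy": -0.34,"dz": 0,"rx": 0,"ry": 0,"rz": 0,"claw": 1}
    - {"dx": -0.3,"dy": -0.34,"dz": 0,"rx": 0,"ry": 0,"rz": 0,"claw": 1}
    - {"dx": -0.3,"dy": -0.34,"dz": 0,"rx": 0,"ry": 0,"rz": 0,"claw": 1}
  grip_force: 5

```text
time_s: 2.05
ee_pos: [0.377, 0.2975, 0.2227]
eef_rot: [3.141, 0.0, -3.134]
force: [-0.2, 0.1, -0.3]
grip_width: 0.0175
grip_force: 0.0
```

Call:
step_arm:
  plan:
    - {"dx": -0.3,"dy": -0.35,"dz": 0,"rx": 0,"ry": 0,"rz": 0,"claw": 1}
    - {"dx": -0.3,"dy": -0.35,"dz": 0,"rx": 0,"ry": 0,"rz": 0,"claw": 1}
    - {"dx": -0.3,"dy": -0.35,"dz": 0,"rx": 0,"ry": 0,"rz": 0,"claw": 1}
    - {"dx": -0.28,"dy": -0.34,"dz": 0,"rx": 0,"ry": 0,"rz": 0,"claw": 1}
    - {"dx": 0,"dy": 0,"dz": 0.4,"rx": 0,"ry": 0,"rz": 0,"claw": 1}
    - {"dx": 0,"dy": 0,"dz": 0.4,"rx": 0,"ry": 0,"rz": 0,"claw": 1}
    - {"dx": 0,"dy": 0,"dz": 0.3,"rx": 0,"ry": 0,"rz": 0,"claw": 1}
    - {"dx": 0,"dy": 0,"dz": 0,"rx": 0,"ry": 0,"rz": 0,"claw": 1}
    - {"dx": 0,"dy": 0,"dz": 0,"rx": 0,"ry": 0,"rz": 0,"claw": 1}

```text
time_s: 2.95
ee_pos: [0.4954, 0.161, 0.1134]
eef_rot: [3.142, 0.0, -3.134]
force: [0.6, -0.1, 0.8]
grip_width: 0.0001
grip_force: 0.0
```

```bash
python3 - <<'E'
from h import *
print(telemetry.get_obs()['ee_pos'])
a=viewer.camera('wrist');b=viewer.camera('top')
cv2.imwrite('pics/w1.png',cv2.hconcat([a['img'],b['img'][100:300,80:400] if 0 else a['img'][:,:1]])[:,:,::-1])
E
```

```text
[0.49536749 0.16097284 0.11337617]
```

View pics/w1.png

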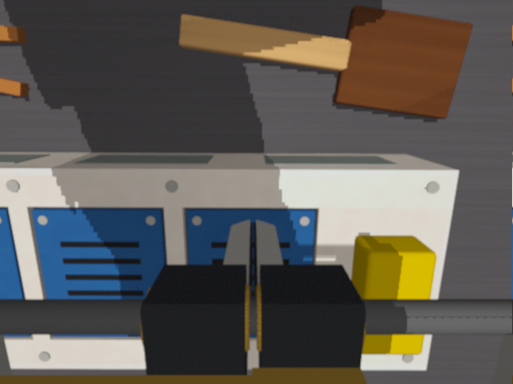

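The wrist picture shows the closed fingertips at about (252,225), centred on flap 4, which spans columns 187–317 with its near edge at row 208. The wax at (390,295) is well clear. Now I'll press lightly.

Call:
step_arm:
  plan:
    - {"dx": 0,"dy": 0,"dz": 0.12,"rx": 0,"ry": 0,"rz": 0,"claw": 1}
    - {"dx": 0,"dy": 0,"dz": 0.05,"rx": 0,"ry": 0,"rz": 0,"claw": 1}
    - {"dx": 0,"dy": 0,"dz": 0.02,"rx": 0,"ry": 0,"rz": 0,"claw": 1}
    - {"dx": 0,"dy": 0,"dz": 0.01,"rx": 0,"ry": 0,"rz": 0,"claw": 1}

```text
time_s: 3.45
ee_pos: [0.495, 0.1609, 0.0923]
eef_rot: [-3.142, -0.0, -3.134]
force: [-0.2, 1.0, -0.2]
grip_width: 0.0008
grip_force: 0.0
```

Call:
step_arm:
  plan:
    - {"dx": 0,"dy": 0,"dz": 0.01,"rx": 0,"ry": 0,"rz": 0,"claw": 1}
    - {"dx": 0,"dy": 0,"dz": 0.0,"rx": 0,"ry": 0,"rz": 0,"claw": 1}

```text
time_s: 3.65
ee_pos: [0.4951, 0.1609, 0.0916]
eef_rot: [3.142, 0.0, -3.135]
force: [-1.1, -1.4, 0.5]
grip_width: -0.0
grip_force: 0.0
```

Call:
step_arm:
  plan:
    - {"dx": 0,"dy": 0,"dz": 0.01,"rx": 0,"ry": 0,"rz": 0,"claw": 1}
    - {"dx": 0,"dy": 0,"dz": 0.01,"rx": 0,"ry": 0,"rz": 0,"claw": 1}

```text
time_s: 3.85
ee_pos: [0.4953, 0.1609, 0.0907]
eef_rot: [3.141, 0.001, -3.134]
force: [-10.6, -2.2, 24.8]
grip_width: 0.0007
grip_force: 12.5
```

Call:
step_arm:
  plan:
    - {"dx": 0,"dy": 0,"dz": 0.01,"rx": 0,"ry": 0,"rz": 0,"claw": 1}
    - {"dx": 0,"dy": 0,"dz": 0,"rx": 0,"ry": 0,"rz": 0,"claw": 1}

```text
time_s: 4.05
ee_pos: [0.4953, 0.1609, 0.0906]
eef_rot: [3.141, 0.001, -3.134]
force: [-12.5, -3.5, 27.8]
grip_width: 0.0008
grip_force: 13.7
```

Flap 4 is blocked: 28 N with no travel. Next is flap 3.

Call:
step_arm:
  plan:
    - {"dx": 0,"dy": 0,"dz": -0.2,"rx": 0,"ry": 0,"rz": 0,"claw": 1}
    - {"dx": 0,"dy": -0.4,"dz": 0,"rx": 0,"ry": 0,"rz": 0,"claw": 1}
    - {"dx": 0,"dy": -0.4,"dz": 0,"rx": 0,"ry": 0,"rz": 0,"claw": 1}
    - {"dx": 0,"dy": -0.21,"dz": 0,"rx": 0,"ry": 0,"rz": 0,"claw": 1}
    - {"dx": 0,"dy": 0,"dz": 0.1,"rx": 0,"ry": 0,"rz": 0,"claw": 1}
    - {"dx": 0,"dy": 0,"dz": 0.06,"rx": 0,"ry": 0,"rz": 0,"claw": 1}
    - {"dx": 0,"dy": 0,"dz": 0.02,"rx": 0,"ry": 0,"rz": 0,"claw": 1}
    - {"dx": 0,"dy": 0,"dz": 0,"rx": 0,"ry": 0,"rz": 0,"claw": 1}

```text
time_s: 4.85
ee_pos: [0.4955, 0.0607, 0.0899]
eef_rot: [-3.142, -0.001, -3.133]
force: [-0.2, 0.7, 0.1]
grip_width: 0.0001
grip_force: 0.0
```

Call:
step_arm:
  plan:
    - {"dx": 0,"dy": 0,"dz": 0.01,"rx": 0,"ry": 0,"rz": 0,"claw": 1}
    - {"dx": 0,"dy": 0,"dz": 0.005,"rx": 0,"ry": 0,"rz": 0,"claw": 1}
    - {"dx": 0,"dy": 0,"dz": 0,"rx": 0,"ry": 0,"rz": 0,"claw": 1}

```text
time_s: 5.15
ee_pos: [0.4958, 0.0602, 0.0891]
eef_rot: [3.141, 0.0, -3.134]
force: [0.4, 1.6, 1.4]
grip_width: 0.0007
grip_force: 0.6
```

Call:
step_arm:
  plan:
    - {"dx": 0,"dy": 0,"dz": 0.01,"rx": 0,"ry": 0,"rz": 0,"claw": 1}
    - {"dx": 0,"dy": 0,"dz": 0,"rx": 0,"ry": 0,"rz": 0,"claw": 1}

```text
time_s: 5.35
ee_pos: [0.4958, 0.0599, 0.088]
eef_rot: [3.142, 0.0, -3.134]
force: [0.2, 0.8, 1.4]
grip_width: 0.0004
grip_force: 0.8
```

Call:
step_arm:
  plan:
    - {"dx": 0,"dy": 0,"dz": 0.01,"rx": 0,"ry": 0,"rz": 0,"claw": 1}
    - {"dx": 0,"dy": 0,"dz": 0,"rx": 0,"ry": 0,"rz": 0,"claw": 1}

```text
time_s: 5.55
ee_pos: [0.4958, 0.0598, 0.0869]
eef_rot: [-3.142, 0.0, -3.135]
force: [1.1, 0.2, 1.0]
grip_width: 0.0006
grip_force: 0.7
```

Flap 3 yields at about 1 N, so it is the free one. I'll open it by going down and then inward.

Call:
step_arm:
  plan:
    - {"dx": 0,"dy": 0,"dz": 0.05,"rx": 0,"ry": 0,"rz": 0,"claw": 1}
    - {"dx": 0,"dy": 0,"dz": 0.05,"rx": 0,"ry": 0,"rz": 0,"claw": 1}
    - {"dx": -0.02,"dy": 0,"dz": 0.05,"rx": 0,"ry": 0,"rz": 0,"claw": 1}
    - {"dx": -0.03,"dy": 0,"dz": 0.03,"rx": 0,"ry": 0,"rz": 0,"claw": 1}
    - {"dx": 0,"dy": 0,"dz": 0,"rx": 0,"ry": 0,"rz": 0,"claw": 1}

```text
time_s: 6.05
ee_pos: [0.5005, 0.0598, 0.0681]
eef_rot: [-3.141, -0.002, -3.135]
force: [0.4, -0.3, -0.7]
grip_width: 0.0007
grip_force: 0.2
```

Call:
step_arm:
  plan:
    - {"dx": -0.03,"dy": 0,"dz": 0.02,"rx": 0,"ry": 0,"rz": 0,"claw": 1}
    - {"dx": -0.03,"dy": 0,"dz": 0.02,"rx": 0,"ry": 0,"rz": 0,"claw": 1}
    - {"dx": 0,"dy": 0,"dz": 0,"rx": 0,"ry": 0,"rz": 0,"claw": 1}

```text
time_s: 6.35
ee_pos: [0.5069, 0.0599, 0.0646]
eef_rot: [-3.142, -0.0, -3.135]
force: [-1.6, -0.4, -1.2]
grip_width: 0.0005
grip_force: 0.4
```

```bash
python3 - <<'E'
from h import *
o=telemetry.get_obs();print(o['ee_pos'],o['force'])
a=viewer.camera('wrist');b=viewer.camera('scene')
cv2.imwrite('pics/w2.png',cv2.hconcat([cv2.resize(a['img'],(400,300)),cv2.resize(b['img'][120:240,190:350],(400,300))])[:,:,::-1])
E
```

```text
[0.50686178 0.05989949 0.06458154] [-1.60766919 -0.43035243 -1.23509593]
```

View pics/w2.png

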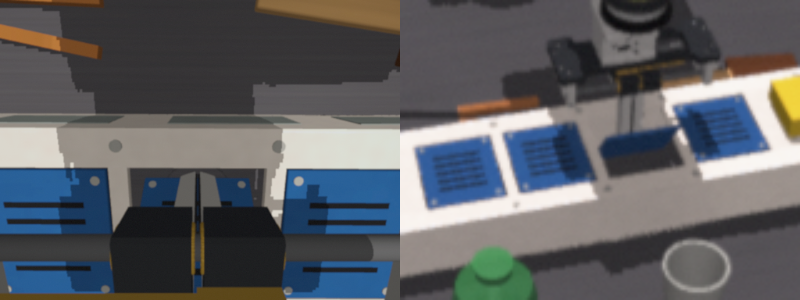

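The flap stands steeply: its raised half is at (640,140) in the right panel, and the fingertips at (197,180) in the left panel are pressing the sunken half. That is about 1.0 rad, so I'll push slightly more and then withdraw.

Call:
step_arm:
  plan:
    - {"dx": -0.015,"dy": 0,"dz": 0.02,"rx": 0,"ry": 0,"rz": 0,"claw": 1}
    - {"dx": -0.01,"dy": 0,"dz": 0.01,"rx": 0,"ry": 0,"rz": 0,"claw": 1}
    - {"dx": 0,"dy": 0,"dz": 0,"rx": 0,"ry": 0,"rz": 0,"claw": 1}

```text
time_s: 6.75
ee_pos: [0.5095, 0.0599, 0.0619]
eef_rot: [-3.142, 0.0, -3.134]
force: [-0.2, -0.1, 0.7]
grip_width: 0.0003
grip_force: 0.4
```

Call:
step_arm:
  plan:
    - {"dx": 0.08,"dy": 0,"dz": 0,"rx": 0,"ry": 0,"rz": 0,"claw": 1}
    - {"dx": 0,"dy": 0,"dz": -0.2,"rx": 0,"ry": 0,"rz": 0,"claw": 1}
    - {"dx": 0,"dy": 0,"dz": -0.4,"rx": 0,"ry": 0,"rz": 0,"claw": 1}
    - {"dx": 0,"dy": 0,"dz": -0.4,"rx": 0,"ry": 0,"rz": 0,"claw": 1}
    - {"dx": 0,"dy": 0,"dz": -0.4,"rx": 0,"ry": 0,"rz": 0,"claw": 1}
    - {"dx": 0.4,"dy": 0,"dz": 0,"rx": 0,"ry": 0,"rz": 0,"claw": 1}
    - {"dx": 0.4,"dy": 0,"dz": 0,"rx": 0,"ry": 0,"rz": 0,"claw": 1}
    - {"dx": 0.4,"dy": 0,"dz": 0,"rx": 0,"ry": 0,"rz": 0,"claw": 1}
    - {"dx": 0,"dy": 0,"dz": 0,"rx": 0,"ry": 0,"rz": 0,"claw": 1}
    - {"dx": 0,"dy": 0,"dz": 0,"rx": 0,"ry": 0,"rz": 0,"claw": 1}

```text
time_s: 7.75
ee_pos: [0.3811, 0.0591, 0.2024]
eef_rot: [3.142, 0.002, -3.134]
force: [1.4, -0.2, -0.7]
grip_width: 0.0005
grip_force: 0.0
```

```bash
python3 - <<'E'
from h import *
o=telemetry.get_obs();print(o['ee_pos'],o['force'],o['time_s'])
a=viewer.camera('top');b=viewer.camera('scene')
cv2.imwrite('pics/w3.png',cv2.hconcat([cv2.resize(a['img'][100:300,110:400],(400,300)),cv2.resize(b['img'][120:240,190:350],(400,300))])[:,:,::-1])
# points on flap3 region in the scene and top views
for c in (a,b):
    H,W=c['z_map'].shape; v,u=np.mgrid[:H,:W]; z=c['z_map'].ravel()
    p=np.stack([(u.ravel()-c['cx'])*z/c['fx'],(v.ravel()-c['cy'])*z/c['fy'],z],1)-np.array(c['t']); p=p@np.array(c['R'])
    hsv=cv2.cvtColor(c['img'],cv2.COLOR_RGB2HSV).reshape(-1,3)
    k=(z>0)&(abs(p[:,1]-.059)<.036)&(abs(p[:,0]-.534)<.045)&(hsv[:,0]>100)&(hsv[:,0]<125)&(hsv[:,1]>120)
    q=p[k]; print(len(q)); 
    if len(q)>8:
        n=np.linalg.svd(q-np.median(q,0))[2][2]; print('tilt',np.arccos(abs(n[2])),q.min(0),q.max(0))
E
```

```text
[0.38109454 0.05906466 0.20240605] [ 1.35457147 -0.18644958 -0.65617615] 7.75
708
tilt 1.1040617105286852 [0.5124935  0.02301895 0.03034203] [0.55790092 0.09493063 0.12044569]
272
tilt 1.1205022847972423 [0.51810887 0.02315041 0.03250281] [0.56141207 0.09454922 0.1166907 ]
```

View pics/w3.png

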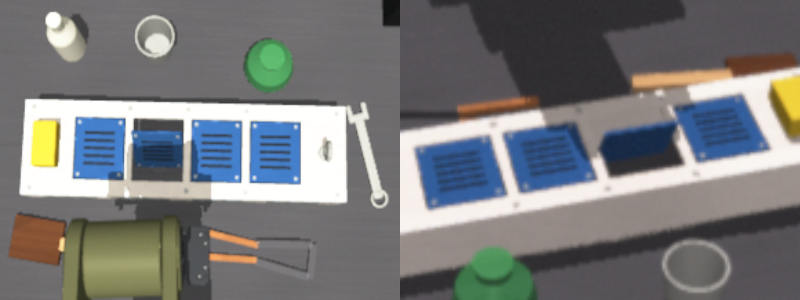

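Flap 3, at (157,150) in the left panel, stands at about 1.1 rad in both views. The others are flush, the arm is clear, and nothing else has moved.

```bash
python3 -c "
from h import *
print(hand_in())"
```

```text
the job is handed in; nothing more can be done
None
```

Flap 3 was the free one; it now stands open at about 1.1 rad, and the job is handed in at about 8 s with the arm clear (flap 4 was blocked at 28 N, flaps 1 and 2 were never pressed, and nothing else looked moved in the last pictures).

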